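Slide the culture plate into the imager and start the scan

TASK

Push the yellow 24-well plate across the bench and under the imager's low bridge until it sits squarely and fully home against the back stop, keeping it flat on the bench all the way: slide it with the fingertips, never lift, carry or tip it. Only when the plate is home, press the green start button fully down and let go. Leave the bottle, the jar and the tip box where they stand.

Things in the scene. Friction and masses are not known exactly. Their poses are not given: they have to be found in the camera images.
- plate: Loose yellow 24-well plate, a flat block with round dark wells on top, 80 to 160 g, lying on the bench outside the imager's bay. 85.5 mm along its x, 127.8 mm along its y, 20 mm tall. Origin: centre of its underside; z up. Its x axis is within 25 degrees of the imager's x (the slide direction), so its -x long side is the one to push on.
- imager: Fixed white plate imager: a low bridge on two grey legs, and a black back stop (14 mm tall, 150 mm wide); no floor, the plate slides on the bench. Origin: bench level, middle of the stop's front face. x points horizontally into the bay towards the stop, away from the robot; y across; z up. Inner faces of the legs at y = +-70 mm, x = -50 to +12 mm: 6 mm play each side of the plate.
- bridge (a point): Middle of the lower front edge of the bridge, 26 mm above the bench (6 mm above the plate's top). The bridge covers imager x = -50 to 0 mm and is 230 mm wide; its top is 46 mm above the bench, with a small optics cap to 53 mm.
- mouth (a point): Middle of the bay's mouth at bench level, imager x = -98 mm. On each side an 18 mm tall aluminium guide fin runs from the leg (y = +-70 mm at x = -50 mm) outward to y = +-81 mm here. The plate starts with its far side before or about at this line.
- plate_home (a point): Where the plate's origin is when it is fully home: bench level, imager x = -43 mm, y = 0 (6 mm play either way), plate axes parallel to the imager's. The plate's near 35 mm then still sticks out in front of the bridge.
- start_top (a point): Middle of the top face of the round green start button (36 mm diameter) on its fixed grey housing on the bench, to the left or the right of the imager. It is pressed straight down and this point moves with the cap. Released it is 22 mm above the bench; the housing is 52 mm wide and 12 mm tall.
- start (a joint): Travel of the start button in m: 0 released, 0.006 fully down; spring return, about 5 N fully down.
- reagent: Bystander: amber bottle with blue cap, 60 mm diameter, 115 mm tall; stands on the opposite side of the imager from the start button. Origin: centre of its underside.
- tipbox: Bystander: blue box with clear lid, 85 x 120 mm, 57 mm tall, well to the left (+y). Origin: centre of its underside.
- jar: Bystander: jar with white lid, 60 mm diameter, 70 mm tall, well to the right (-y). Origin: centre of its underside.
Not all that is in view belongs to the job. Of the things that look like the part that bears start_top, the middle-sized one is meant.

How it is judged:
By the outcome, as a careful person would: the job done as asked, in the order asked, and still so for the second after the job is handed in, with the robot touching nothing.
It also fails if it takes over 72 s, if anything falls off the work surface, if the arm or the gripper's body presses on something with over 40 N, if the wrist force passes 120 N, or if a joint passes its speed limit or range.

ROBOT

A 7-joint arm with a two-finger parallel gripper is mounted at the origin on the work surface. World frame = base frame: x ahead of the robot, y to its left, z up, the work surface at z = 0. Lengths are in m, angles in rad, forces in N, time in s.
With the tool pointing down it reaches from about 0.4 to 0.925 m from the base axis. Payload 4.1 kg.
Tool frame: the origin (TCP) lies midway between the tips of the shut fingers; the grasp point (between the pads) lies 19 mm behind it; z points along the fingers, y is the direction in which the jaws open and shut (so a half turn about z gives the same grasp; the last joint's range is limited). The gripper opens to 85 mm and grips with 20 to 120 N. Pads are 22 mm wide; open, the fingers measure 114 mm over their backs; the gripper's body (76 mm by 85 mm) begins 54 mm behind the grasp point. The pads swing forward as they close: fully open they stand 13 mm farther back than shut.
Start: joints at [-1.205, 0.398, 0.045, 1.537, -0.019, 1.207, -0.051], TCP at [0.291, 0.581, 0.231] pointing down, gripper open.
Joint ranges: [-2.82, 2.82], [-0.49, 2.23], [-1.37, 1.46], [0, 2.46], [-1.36, 4.5], [0.23, 2], [-2.94, 2.94]. Speed limits (rad/s): [2.57, 2.57, 3.14, 3.14, 3.14, 3.14, 3.14].

INTERFACE

Orientations are given as a unit quaternion [w, x, y, z].
In Python, from station import bot gives the robot as it stands. The module is installed in compiled form; this text tells all that it offers.
- The arm moves only by the shell command python3 -m jog 'ROWS' [OPENING]. ROWS is JSON, a list that holds one entry, the list of rows, each a list of 6 numbers: the shift along the world's x, y, z in cm, then the turn, a rotation vector about the world's x, y, z in rad. A call has 1 to 12 rows; each row shifts and turns the commanded pose from where the row before left it; what a row does not reach is not made up. A row lasts 1/12 s, in which the tool goes at most 41.7 mm and 7.16 degrees, less where a joint would pass 70% of its speed; a pose out of reach is approached as far as the arm can. A call is refused whole if a number of a shift passes 4.17 or a number of a turn 0.125, either way. A call with a gripper value outside its range is refused whole. OPENING is the gripper command: -1 is shut, 1 is fully open, values between are in proportion, set as the call begins (- or left out, the last holds). The fingers move at their own pace and stop on an object; the grip force is fixed at half the most. Time passes only in rows, so rows that do not move let the fingers close. It gives the time, the measured TCP pose, the force and the opening at its end, in the units of the state.
- bot.state(): the state, without advancing time (a new reading comes with each control period).
- bot.capture(name): name is "side" or "top"; returns the picture (400x640x3 uint8, red, green, blue); there is no depth.
- bot.camera_info(name): a dict with "vfov" (degrees; the focal length in pixels is half the picture's height over the tangent of half this angle, whatever the lens; pixels are square), "cx", "cy" (the principal point, pixels), "R" (3x3) and "t" (3): a world point X has camera coordinates R X + t. Camera axes: x right, y down, z forward; pixel columns grow to the right and rows downward; lengths in m; the calibration is good to about 2 mm. A picture is of the moment at which its call begins. camera_info takes no time and is no camera call.
- bot.close_job(): hands the job in, once; it reports no verdict.
The state is a dict: "time_s": time; "qpos": joint angles; "joint_vel": joint speeds; "tau": joint torques, N m; "eef_pos": TCP position; "eef_rot": TCP orientation; "wrist_force": force on the tool from outside, world axes, zero at the start; "wrist_torque": the same for the moment, N m; "gripper_width": opening from 0.0 (shut) to 1.0 (fully open).
Only numpy, scipy, OpenCV 4.12 (cv2) and the standard library are available. Lean on these libraries where they do the work, as an engineer would, in place of code of your own. Each camera call takes 0.05 s, during which the arm holds its last target.

## Working session

There is one attempt and no reset: what is moved stays moved. The work goes in short steps, Python scripts to look and compute and a shell command to move; the robot and the scene stay as the last step left them, time stands still between calls to the robot, and variables do not carry over. Pictures are saved under pics/ and viewed, and the job is handed in when it is done.

```bash
mkdir -p pics; python3 - <<'E'
from station import bot
import cv2
s=bot.state(); print({k:(s[k]) for k in('time_s','eef_pos','eef_rot','wrist_force','gripper_width')})
for n in('side','top'):
    im=bot.capture(n); cv2.imwrite(f'pics/{n}0.png',im[:,:,::-1]); print(n,bot.camera_info(n))
E
```

```text
{'time_s': 0.0, 'eef_pos': array([0.29103136, 0.58051309, 0.23027252]), 'eef_rot': array([-1.71606813e-04,  2.30237726e-01,  9.73133948e-01, -9.37808911e-04]), 'wrist_force': array([-0.16029999,  0.17551574,  0.15236237]), 'gripper_width': 1.0026306119025241}
side {'vfov': 56.79124320068352, 'cx': 314.0004061455234, 'cy': 201.88335290191898, 'R': array([[ 0.99848917, -0.05320384, -0.01373783],
       [-0.04738521, -0.70712061, -0.70550342],
       [ 0.02782119,  0.7050885 , -0.70857335]]), 't': array([-0.56447695,  0.07996821,  1.00234498])}
top {'vfov': 45.65649574516483, 'cx': 326.55706167681586, 'cy': 195.9072942167407, 'R': array([[-5.80517589e-04, -9.99938318e-01,  1.10915727e-02],
       [-9.89289448e-01, -1.04472754e-03, -1.45963342e-01],
       [ 1.45965926e-01, -1.10575102e-02, -9.89227820e-01]]), 't': array([-0.00944611,  0.59347029,  1.39603312])}
```

View pics/side0.png

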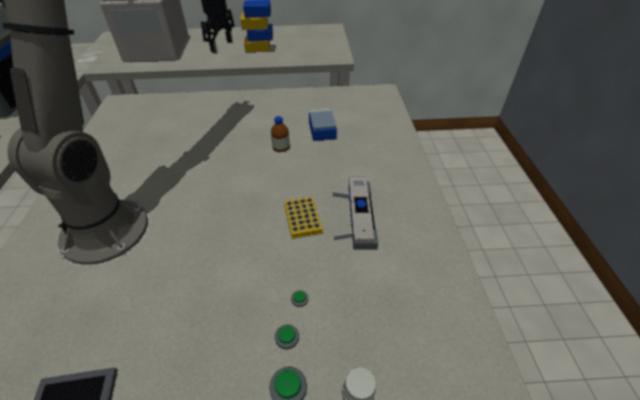

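View pics/top0.png

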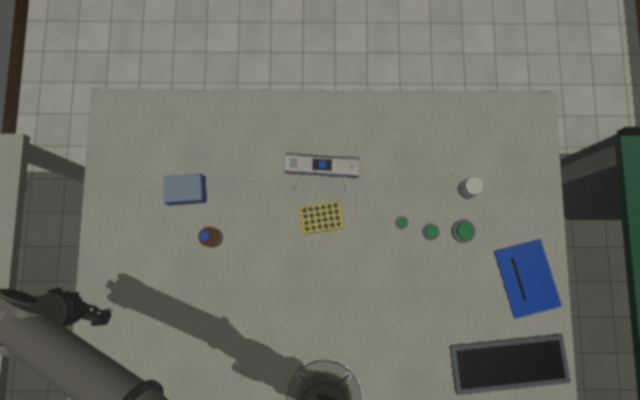

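The top view shows three green buttons: small (401,222), middle (430,231) and large (463,231). The side view has them at (300,298), (287,336) and (288,385). The middle-sized one is meant, so (430,231) in top and (287,336) in side. I'll confirm with crops and measure.

```bash
cat > h.py <<'E'
import numpy as np, cv2
from station import bot
CI={n:bot.camera_info(n) for n in('side','top')}
def ray(n,u,v):
    c=CI[n]; f=200/np.tan(np.radians(c['vfov']/2)); R=np.array(c['R']);t=np.array(c['t'])
    d=R.T@np.array([(u-c['cx'])/f,(v-c['cy'])/f,1]); return -R.T@t,d
def onz(n,u,v,z):
    o,d=ray(n,u,v); return o+d*(z-o[2])/d[2]
def proj(n,X):
    c=CI[n]; f=200/np.tan(np.radians(c['vfov']/2)); p=np.array(c['R'])@np.array(X)+np.array(c['t'])
    return p[:2]/p[2]*f+[c['cx'],c['cy']]
def tri(us,ut):
    o1,d1=ray('side',*us);o2,d2=ray('top',*ut)
    a=np.linalg.lstsq(np.c_[d1,-d2],o2-o1,rcond=None)[0]
    p,q=o1+a[0]*d1,o2+a[1]*d2; return (p+q)/2,np.linalg.norm(p-q)
def blobs(im,lo,hi,mina=20):
    hsv=cv2.cvtColor(im,cv2.COLOR_RGB2HSV); m=cv2.inRange(hsv,lo,hi)
    n,l,st,c=cv2.connectedComponentsWithStats(m)
    return m,[(st[i,4],c[i].round(2),st[i,:4],l==i) for i in range(1,n) if st[i,4]>=mina]
E
python3 - <<'E'
from h import *
for n in('side','top'):
    im=cv2.imread(f'pics/{n}0.png')[:,:,::-1].copy()
    print(n,'green')
    for b in blobs(im,(45,90,40),(80,255,255))[1]: print(b[0],b[1],b[2],onz(n,*b[1],.022).round(4))
    print('yellow')
    for b in blobs(im,(20,90,80),(35,255,255),40)[1]:
        r=cv2.minAreaRect(np.argwhere(b[3])[:,::-1].astype(np.float32)); print(b[0],r)
        for p in cv2.boxPoints(r): print(p, onz(n,*p,.02).round(4))
s=cv2.imread('pics/side0.png');t=cv2.imread('pics/top0.png')
a=cv2.resize(s[160:400,270:400],None,fx=2.5,fy=2.5,interpolation=cv2.INTER_CUBIC)
b=cv2.resize(t[140:250,270:390],None,fx=4,fy=4,interpolation=cv2.INTER_CUBIC)
c=cv2.resize(t[200:260,380:500],None,fx=4,fy=2.6666,interpolation=cv2.INTER_CUBIC)
o=np.zeros((600,800,3),np.uint8);o[:a.shape[0],:a.shape[1]]=a;o[:440,325:805]=b[:, :475];o[440:600,325:800]=c[:160,:475]
cv2.imwrite('pics/crop0.png',o)
E
```

```text
side green
108 [299.27 296.26] [294 291  12  12] [ 0.5196 -0.2431  0.022 ]
237 [286.21 334.06] [278 326  17  17] [ 0.4903 -0.3297  0.022 ]
604 [287.35 383.67] [275 370  26  29] [ 0.4924 -0.4276  0.022 ]
yellow
249 ((252.5, 21.0), (16.0, 25.0), 90.0)
[240.  13.] [0.2238 1.6217 0.02  ]
[265.  13.] [0.3685 1.6079 0.02  ]
[265.  29.] [0.3783 1.3628 0.02  ]
[240.  29.] [0.2453 1.3749 0.02  ]
196 ((255.07618713378906, 46.28004455566406), (23.995885848999023, 13.387666702270508), 13.392496109008789)
[241.85408  50.01288] [0.2778 1.105  0.02  ]
[244.95494   36.989273] [0.2802 1.2638 0.02  ]
[268.29828  42.54721] [0.4018 1.1829 0.02  ]
[265.19745   55.570816] [0.3924 1.033  0.02  ]
1008 ((303.1127624511719, 216.66049194335938), (39.65701675415039, 32.70416259765625), 78.11134338378906)
[283.02658 200.626  ] [0.4812 0.0659 0.02  ]
[315.0292  193.88861] [0.5732 0.0873 0.02  ]
[323.19894 232.69498] [ 0.5864 -0.0595  0.02  ]
[291.19632 239.43237] [ 0.503  -0.0767  0.02  ]
top green
2180 [632.88 209.68] [621 136  19 205] [ 0.5547 -0.9546  0.022 ]
46 [401.7  221.78] [398 218   8   8] [ 0.517  -0.2392  0.022 ]
189 [464.68 230.25] [457 223  16  15] [ 0.4911 -0.4313  0.022 ]
93 [431.16 231.2 ] [426 226  11  11] [ 0.4882 -0.3286  0.022 ]
yellow
737 ((321.0081481933594, 217.05137634277344), (27.44941520690918, 41.278099060058594), 81.02737426757812)
[298.4811  206.71353] [0.5634 0.0766 0.02  ]
[339.25412 200.2757 ] [ 0.5834 -0.0486  0.02  ]
[343.5352  227.38922] [ 0.4999 -0.0613  0.02  ]
[302.76218 233.82706] [0.4803 0.0629 0.02  ]
```

View pics/crop0.png

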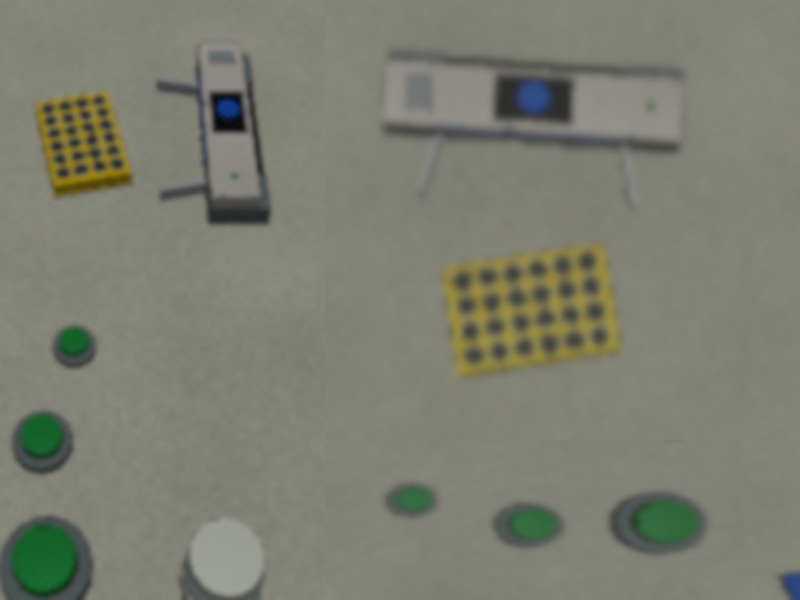

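The crop confirms three round green buttons on grey housings. The middle one, (430,231) in top, measures about 33 mm across, which fits 36 mm. The plate is at (321,217) in top and the imager at (322,166). Next I'll measure the imager's pose.

```bash
python3 - <<'E'
from h import *
t=cv2.imread('pics/top0.png')[:,:,::-1].copy()
for (u,v) in [(292,160),(345,168),(330,190),(280,172),(358,178),(320,151)]: print((u,v),t[v,u],cv2.cvtColor(t[v:v+1,u:u+1],cv2.COLOR_RGB2HSV)[0,0])
for n,box in(('top',(278,145,368,185)),('side',(340,170,385,250))):
    im=cv2.imread(f'pics/{n}0.png')[:,:,::-1].copy()
    x0,y0,x1,y1=box
    sub=im[y0:y1,x0:x1]; up=cv2.resize(sub,None,fx=4,fy=4,interpolation=cv2.INTER_CUBIC)
    g=up.min(2).astype(int); bg=np.median(up.reshape(-1,3),0); print(n,'bg',bg)
    hsv=cv2.cvtColor(up,cv2.COLOR_RGB2HSV)
    m=((hsv[...,2]>125)&(hsv[...,1]<40)).astype(np.uint8)
    print(np.percentile(hsv[...,2],[5,25,50,75,95]),np.percentile(hsv[...,1],[5,25,50,75,95]))
    k,l,st,c=cv2.connectedComponentsWithStats(m)
    i=1+np.argmax(st[1:,4]); mm=l==i
    r=cv2.minAreaRect(np.argwhere(mm)[:,::-1].astype(np.float32)); print(r)
    P=[]
    for p in cv2.boxPoints(r):
        q=(p-1.5)/4+[x0,y0]; P.append(onz(n,*q,.046)); print(q,P[-1].round(4))
    print('ctr',np.mean(P,0).round(4))
    cv2.imwrite(f'pics/m_{n}.png',np.hstack([up[:,:,::-1],cv2.merge([mm.astype(np.uint8)*255]*3)]) if n=='side' else np.vstack([up[:,:,::-1],cv2.merge([mm.astype(np.uint8)*255]*3)]))
E
```

```text
(292, 160) [113 118 116] [ 78  11 118]
(345, 168) [145 142 135] [ 21  18 145]
(330, 190) [127 127 116] [ 30  22 127]
(280, 172) [131 131 120] [ 30  21 131]
(358, 178) [117 118 108] [ 33  22 118]
(320, 151) [129 130 119] [ 33  22 130]
top bg [128. 129. 118.]
[ 84. 121. 129. 131. 145.] [10. 18. 21. 23. 24.]
((179.5, 79.49998474121094), (158.99996948242188, 358.99993896484375), 90.0)
[277.62500763 144.625     ] [0.7521 0.1409 0.046 ]
[367.37499237 144.625     ] [ 0.7527 -0.135   0.046 ]
[367.37499237 184.37499237] [ 0.6287 -0.1333  0.046 ]
[277.62500763 184.37499237] [0.6283 0.1391 0.046 ]
ctr [0.6905 0.0029 0.046 ]
side bg [129. 129. 118.]
[ 50. 105. 129. 133. 139.] [ 9. 17. 21. 23. 30.]
((89.5, 159.5), (319.0, 179.0), 90.0)
[339.625 169.625] [0.6508 0.1592 0.046 ]
[384.375 169.625] [0.783 0.15  0.046]
[384.375 249.375] [ 0.7277 -0.143   0.046 ]
[339.625 249.375] [ 0.6205 -0.1361  0.046 ]
ctr [0.6955 0.0075 0.046 ]
```

View pics/m_top.png

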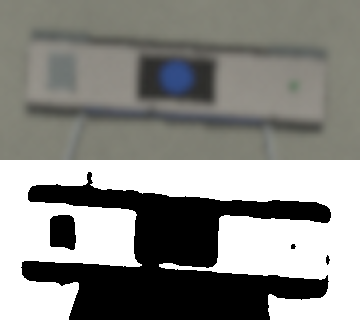

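View pics/m_side.png

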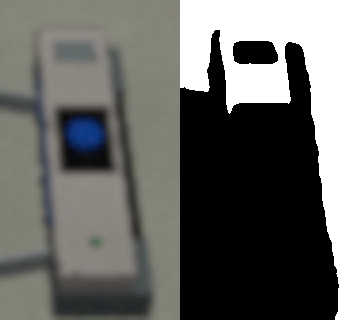

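```bash
python3 - <<'E'
from h import *
for n,box in(('top',(278,145,368,185)),('side',(340,170,385,250))):
    im=cv2.imread(f'pics/{n}0.png')[:,:,::-1].copy()
    x0,y0,x1,y1=box
    up=cv2.resize(im[y0:y1,x0:x1],None,fx=4,fy=4,interpolation=cv2.INTER_CUBIC).astype(int)
    d=up[...,0]-up[...,1]
    m=((d>=1)&(up[...,0]>100)).astype(np.uint8)
    m=cv2.morphologyEx(m,cv2.MORPH_OPEN,np.ones((5,5)))
    k,l,st,c=cv2.connectedComponentsWithStats(m)
    i=[j for j in range(1,k) if st[j,4]>800]; mm=np.isin(l,i)
    r=cv2.minAreaRect(np.argwhere(mm)[:,::-1].astype(np.float32)); print(n,r)
    P=[]
    for p in cv2.boxPoints(r):
        q=(p-1.5)/4+[x0,y0]; P.append(onz(n,*q,.046)); print(q,P[-1].round(4))
    P=np.array(P);print('ctr',np.mean(P,0).round(4)); 
    for k in range(4): e=P[k]-P[k-1]; print(np.linalg.norm(e).round(4),np.degrees(np.arctan2(e[1],e[0])).round(2))
    # blue optics disc
    for b in blobs(im[y0:y1,x0:x1].copy(),(100,120,60),(125,255,255),10)[1]: print('blue',b[0],b[1]+[x0,y0],onz(n,*(b[1]+[x0,y0]),.053).round(4))
    cv2.imwrite(f'pics/n_{n}.png',np.concatenate([up[:,:,::-1],cv2.merge([mm.astype(np.uint8)*255]*3)],axis=1 if n=='side' else 0))
E
```

```text
top ((177.11968994140625, 80.39481353759766), (309.1958923339844, 65.92744445800781), 3.6913859844207764)
[282.8050499  170.45919418] [0.6713 0.1239 0.046 ]
[283.86619186 154.01152802] [0.7226 0.1214 0.046 ]
[361.00479126 158.98821259] [ 0.7075 -0.1148  0.046 ]
[359.94364929 175.43587875] [ 0.6563 -0.111   0.046 ]
ctr [0.6894 0.0049 0.046 ]
0.2355 86.33
0.0514 -2.89
0.2367 -93.66
0.0514 175.75
blue 50 [321.62 163.9 ] [0.6904 0.0057 0.053 ]
side ((82.42813110351562, 150.79733276367188), (257.50091552734375, 78.75592803955078), 83.56734466552734)
[346.84337187 176.44229698] [0.6686 0.1272 0.046 ]
[366.40839577 174.23643303] [0.7268 0.133  0.046 ]
[373.62069321 238.20636749] [ 0.7078 -0.1071  0.046 ]
[354.05566978 240.41223145] [ 0.6587 -0.1109  0.046 ]
ctr [0.6905 0.0105 0.046 ]
0.2384 87.62
0.0585 5.68
0.2409 -94.54
0.0492 -175.54
blue 70 [360.7 202.9] [0.6919 0.01   0.053 ][ WARN:0@0.656] global loadsave.cpp:1063 imwrite_ Unsupported depth image for selected encoder is fallbacked to CV_8U.
```

View pics/n_top.png

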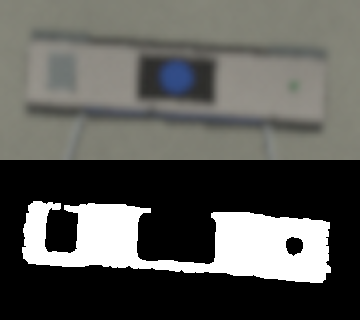

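View pics/n_side.png

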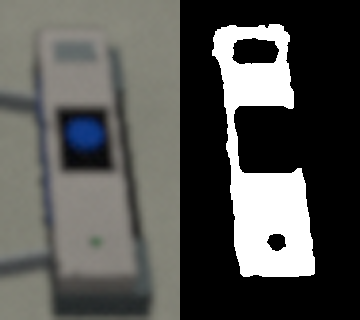

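Measured so far:
- **Imager:** yaw about -3.7°, origin about (0.7145, 0.004).
- **Plate:** centre about (0.532, 0.007), yaw about +9.4°.
- **Button:** about (0.4885, -0.329).

I'll carry the open gripper high to a point behind the plate, turning the jaws to line up with its long side.

```bash
python3 -m jog '[[[0.8,-2.9,0,0,0,0.0314],[0.8,-2.9,0,0,0,0.0314],[0.8,-2.9,0,0,0,0.0314],[0.8,-2.9,0,0,0,0.0314],[0.8,-2.9,0,0,0,0.0314],[0.8,-2.9,0,0,0,0.0314],[0.8,-2.9,0,0,0,0.0314],[0.8,-2.9,0,0,0,0.0314],[0.8,-2.9,0,0,0,0.0314],[0.8,-2.9,0,0,0,0.0314]]]' 1
python3 -m jog '[[[0.8,-2.9,0,0,0,0.0314],[0.8,-2.9,0,0,0,0.0314],[0.8,-2.9,0,0,0,0.0314],[0.8,-2.9,0,0,0,0.0314],[0.8,-2.9,0,0,0,0.0314],[0.8,-2.9,0,0,0,0.0314],[0.8,-2.9,0,0,0,0.0314],[0.8,-2.9,0,0,0,0.0314],[0.8,-2.9,0,0,0,0.0314],[0.8,-2.9,0,0,0,0.0314],[0,0,0,0,0,0],[0,0,0,0,0,0]]]' 1
```

```text
time_s: 0.93
eef_pos: [0.3713, 0.2893, 0.231]
eef_rot: [-0.0, 0.074, 0.997, -0.0]
wrist_force: [0.6, -0.2, -0.1]
gripper_width: 0.999
time_s: 1.93
eef_pos: [0.4512, -0.0005, 0.2311]
eef_rot: [-0.0, -0.079, 0.997, 0.0]
wrist_force: [-0.4, 0.7, 0.2]
gripper_width: 1.0
```

```bash
python3 -m jog '[[[0,-0.5,-2.5,0,0,0],[0,0,-2.5,0,0,0],[0,0,-2.5,0,0,0],[0,0,-2.5,0,0,0],[0,0,-2.5,0,0,0],[0,0,-2.5,0,0,0],[0,0,-2.5,0,0,0],[0,0,-2.5,0,0,0],[0,0,-1.5,0,0,0],[0,0,0,0,0,0],[0,0,0,0,0,0]]]' 1
python3 - <<'E'
from h import *
a=bot.capture('side');b=bot.capture('top')
cv2.imwrite('pics/s1.png',cv2.resize(a[150:270,220:400],None,fx=4.4,fy=4.4,interpolation=cv2.INTER_CUBIC)[:,:,::-1])
cv2.imwrite('pics/t1.png',cv2.resize(b[140:280,240:400],None,fx=4,fy=4,interpolation=cv2.INTER_CUBIC)[:,:,::-1])
E
```

```text
time_s: 2.85
eef_pos: [0.4505, -0.0028, 0.0158]
eef_rot: [-0.001, -0.082, 0.997, 0.0]
wrist_force: [0.3, 0.6, -0.1]
gripper_width: 1.005
```

View pics/s1.png

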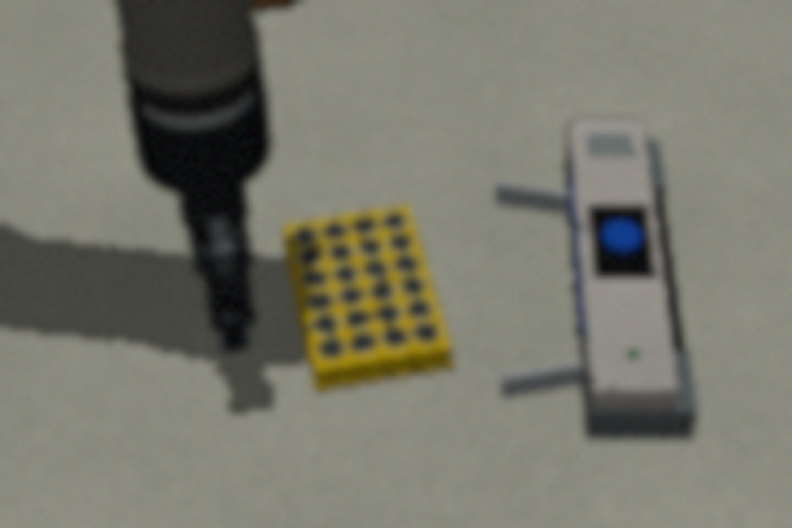

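View pics/t1.png

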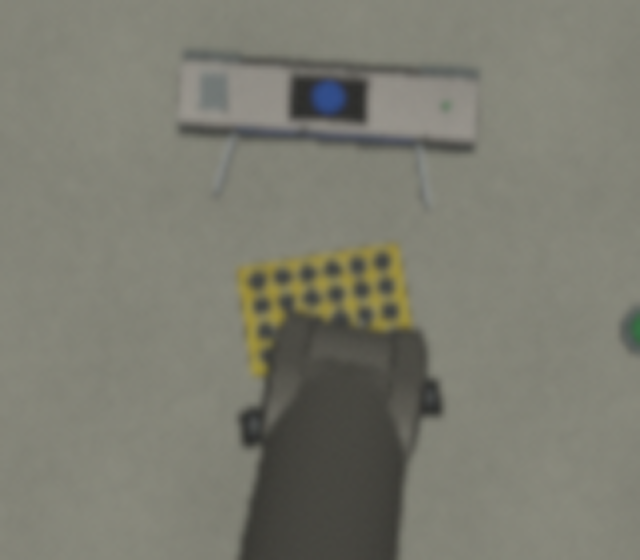

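The view shows the open fingers standing behind the plate, with the near fingertip at about (273,228) in side. Both fingers stay within the plate's width. I'll check the tip height and offset.

```bash
python3 - <<'E'
from h import *
s=bot.state(); p=s['eef_pos'];print(p.round(4),s['eef_rot'].round(4))
for z in(0.0,.016,.029,.04): 
  for w in(.0425,.057): print(z,w,proj('side',(p[0]+w*.157,p[1]-w*.988,z)).round(1),proj('top',(p[0]+w*.157,p[1]-w*.988,z)).round(1),proj('top',(p[0]-w*.157,p[1]+w*.988,z)).round(1))
E
```

```text
[ 0.4522 -0.0032  0.0172] [ 8.000e-04 -8.200e-02  9.966e-01  3.000e-04]
0.0 0.0425 [274.9 235.8] [338.1 241.2] [310.8 245.6]
0.0 0.057 [275.7 240. ] [342.7 240.5] [306.1 246.3]
0.016 0.0425 [274.4 231.9] [338.2 240.9] [310.7 245.4]
0.016 0.057 [275.1 236.1] [342.9 240.2] [305.9 246.1]
0.029 0.0425 [273.9 228.7] [338.4 240.7] [310.6 245.2]
0.029 0.057 [274.7 232.8] [343.1 240. ] [305.8 245.9]
0.04 0.0425 [273.5 225.9] [338.5 240.5] [310.5 245. ]
0.04 0.057 [274.3 230.1] [343.3 239.8] [305.7 245.8]
```

```bash
python3 -m jog '[[[0,0,-0.8,0,0,0],[0,0,-0.7,0,0,0],[0,0,-0.7,0,0,0],[0,0,0,0,0,0],[0.5,0.08,0,0,0,0],[0.5,0.08,0,0,0,0],[0.5,0.08,0,0,0,0],[0.4,0.06,0,0,0,0],[0.2,0.03,0,0,0,0],[0,0,0,0,0,0],[0,0,0,0,0,0]]]' 1
python3 - <<'E'
from h import *
s=bot.state(); print(s['eef_pos'].round(4),s['wrist_force'].round(2))
a=bot.capture('side');s=bot.state(); print(s['eef_pos'].round(4),s['wrist_force'].round(2))
cv2.imwrite('pics/s2.png',cv2.resize(a[150:270,220:400],None,fx=4.4,fy=4.4,interpolation=cv2.INTER_CUBIC)[:,:,::-1])
E
```

```text
time_s: 3.87
eef_pos: [0.4724, -0.0006, -0.0056]
eef_rot: [-0.0, -0.082, 0.997, 0.0]
wrist_force: [-0.6, 0.1, -0.7]
gripper_width: 0.997
[ 0.4724 -0.0006 -0.0056] [-0.63  0.08 -0.74]
[ 0.4721 -0.0006 -0.0057] [-0.6   0.25  0.17]
```

View pics/s2.png

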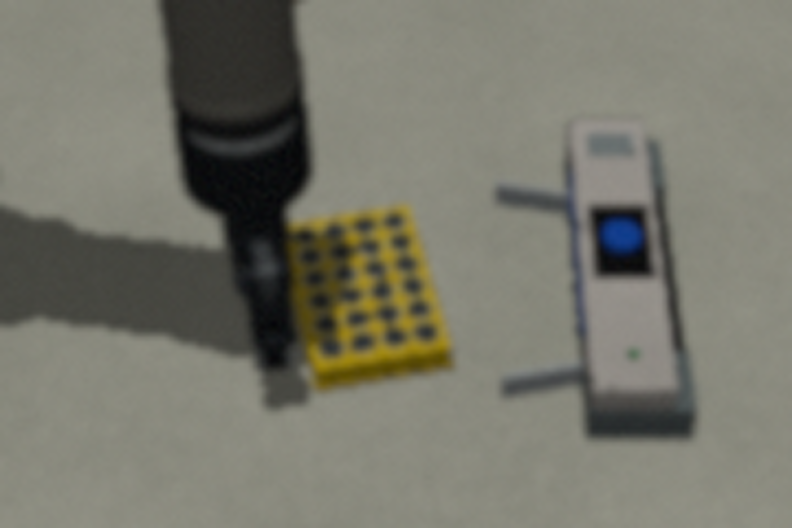

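```bash
python3 -m jog '[[[0.3,0.05,0,0,0,0],[0.3,0.05,0,0,0,0],[0.3,0.05,0,0,0,0],[0.3,0.05,0,0,0,0],[0.3,0.05,0,0,0,0],[0.3,0.05,0,0,0,0],[0.3,0.05,0,0,0,0],[0.3,0.05,0,0,0,0],[0.3,0.05,0,0,0,0],[0.2,0.03,0,0,0,0],[0,0,0,0,0,0]]]' 1
cat > look.py <<'E'
import sys
from h import *
k=sys.argv[1]
a=bot.capture('side');b=bot.capture('top');s=bot.state()
O=np.array([.7145,.004]);X=np.array([.9979,-.0645]);Y=np.array([.0645,.9979])
p=s['eef_pos'];d=p[:2]-O;print('tcp',p.round(4),'im',(d@X).round(4),(d@Y).round(4),'F',s['wrist_force'].round(1),'t',s['time_s'])
q=s['eef_rot'];print('toolyaw deg rel imager',(2*np.degrees(np.arctan2(-q[1],q[2]))+3.7))
im=np.vstack([cv2.resize(a[170:260,260:400],None,fx=3.3,fy=3.3,interpolation=cv2.INTER_CUBIC)[:,:460],cv2.resize(b[145:240,262:402],None,fx=3.3,fy=3.3,interpolation=cv2.INTER_CUBIC)[:,:460]])
cv2.imwrite(f'pics/l{k}.png',im[:600,:,::-1])
for n,i in(('side',a),('top',b)):
    for B in blobs(i,(20,90,80),(35,255,255),60)[1]:
        if B[1][1]<150: continue
        c=cv2.convexHull(np.argwhere(B[3])[:,::-1].astype(np.float32)); c=cv2.approxPolyDP(c,1.8,True)[:,0]
        for u in c: w=onz(n,*u,.02)[:2]-O; print(n,u,(w@X*1000).round(1),(w@Y*1000).round(1))
E
python3 look.py 3
```

```text
time_s: 4.83
eef_pos: [0.5021, 0.0043, -0.0056]
eef_rot: [0.0, -0.082, 0.997, 0.0]
wrist_force: [-0.1, 0.6, 0.4]
gripper_width: 1.002
tcp [ 0.5016  0.0042 -0.0056] im -0.2125 -0.0135 F [-0.2 -0.4 -0.1] t 4.9333
toolyaw deg rel imager 13.056047639393185
side [329. 231.] -108.5 -65.9
side [300. 237.] -183.6 -86.1
side [298. 198.] -194.7 57.2
side [317. 195.] -140.6 69.4
side [320. 197.] -132.0 61.1
top [338. 202.] -133.0 -57.5
top [316. 198.] -125.0 10.9
top [337. 194.] -108.4 -52.9
top [306. 199.] -130.2 41.4
top [302. 222.] -201.7 48.6
top [298. 201.] -138.0 65.4
```

View pics/l3.png

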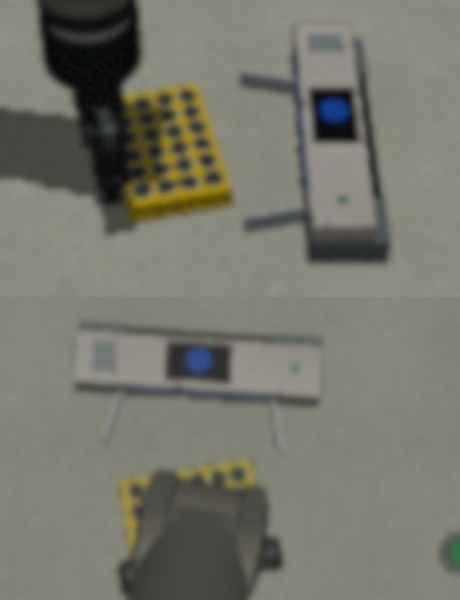

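The plate follows flush: its far corners are at top (337,194) and (298,201), so its centre is about y = -4 mm in the imager frame at 13°. Next I'll turn it square while pushing.

```bash
python3 -m jog '[[[0.3,0.05,0,0,0,-0.0135],[0.3,0.05,0,0,0,-0.0135],[0.3,0.05,0,0,0,-0.0135],[0.3,0.05,0,0,0,-0.0135],[0.3,0.05,0,0,0,-0.0135],[0.3,0.05,0,0,0,-0.0135],[0.3,0.05,0,0,0,-0.0135],[0.3,0.05,0,0,0,-0.0135],[0.3,0.05,0,0,0,-0.0135],[0.3,0.05,0,0,0,-0.0135],[0,0,0,0,0,0]]]' 1
python3 look.py 4
```

```text
time_s: 5.85
eef_pos: [0.5324, 0.0093, -0.0055]
eef_rot: [0.001, -0.014, 1.0, -0.0]
wrist_force: [-1.6, -0.4, -0.1]
gripper_width: 1.0
tcp [ 0.5317  0.0092 -0.0056] im -0.1827 -0.0066 F [ 0.2 -0.7 -0. ] t 5.95
toolyaw deg rel imager 5.3208809531048225
side [337. 233.] -87.9 -72.7
side [308. 235.] -163.1 -79.4
side [308. 198.] -166.2 57.2
side [333. 196.] -94.8 65.1
side [338. 222.] -84.0 -34.4
```

View pics/l4.png

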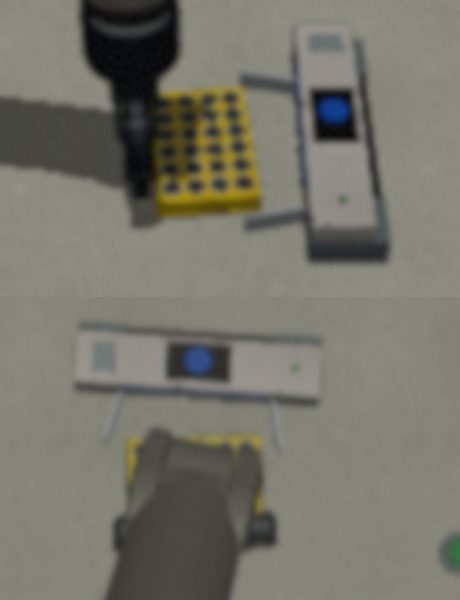

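```bash
python3 -m jog '[[[0.3,0.05,0,0,0,-0.01],[0.3,0.05,0,0,0,-0.01],[0.3,0.05,0,0,0,-0.01],[0.3,0.05,0,0,0,-0.01],[0.3,0.05,0,0,0,-0.01],[0.3,0.05,0,0,0,-0.01],[0.3,0.05,0,0,0,-0.01],[0.3,0.04,0,0,0,-0.01],[0.3,0.04,0,0,0,-0.01],[0,0,0,0,0,0]]]' 1
python3 look.py 5
```

```text
time_s: 6.78
eef_pos: [0.5594, 0.0137, -0.0056]
eef_rot: [0.001, 0.031, 1.0, 0.0]
wrist_force: [-0.1, 0.5, -0.2]
gripper_width: 1.002
tcp [ 0.5587  0.0135 -0.0056] im -0.1561 -0.0006 F [-0.7  0.6 -0.2] t 6.8833
toolyaw deg rel imager 0.16478506090873113
side [346. 231.] -64.2 -65.9
side [335. 234.] -93.2 -76.1
side [316. 234.] -142.4 -76.1
side [318. 197.] -137.7 61.2
side [345. 197.] -60.8 61.0
top [340. 202.] -132.6 -63.6
top [337. 200.] -127.0 -54.0
top [339. 180.] -64.2 -56.4
top [341. 180.] -63.8 -62.6
```

View pics/l5.png

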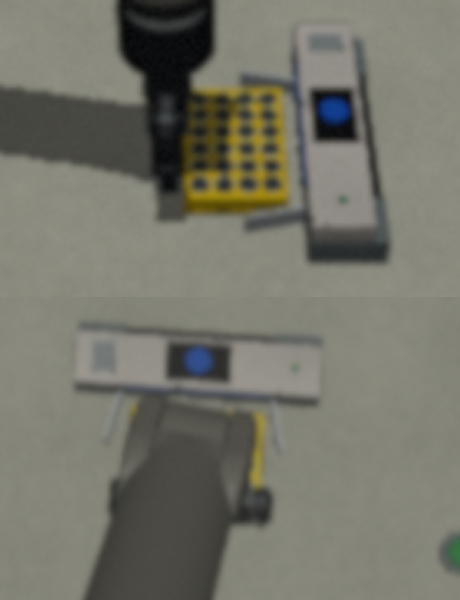

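The plate is square in the mouth. Its far edge is at imager x about -62 mm and its right edge at y about -63 mm, so it is centred. Now I'll push straight along imager x and watch the force.

```bash
python3 -m jog '[[[0.3,-0.02,0,0,0,0],[0.3,-0.02,0,0,0,0],[0.3,-0.02,0,0,0,0],[0.3,-0.02,0,0,0,0],[0.3,-0.02,0,0,0,0],[0.3,-0.02,0,0,0,0],[0.3,-0.02,0,0,0,0],[0.3,-0.02,0,0,0,0],[0.3,-0.02,0,0,0,0],[0.3,-0.02,0,0,0,0],[0,0,0,0,0,0]]]' 1
python3 look.py 6
```

```text
time_s: 7.8
eef_pos: [0.5893, 0.0114, -0.0055]
eef_rot: [0.001, 0.031, 1.0, -0.0]
wrist_force: [0.8, 0.7, 0.3]
gripper_width: 0.996
tcp [ 0.5887  0.0114 -0.0056] im -0.126 -0.0007 F [-0.3 -1.  -0.2] t 7.9
toolyaw deg rel imager 0.1623184459487912
side [351. 231.] -51.2 -65.9
side [328. 234.] -111.3 -76.1
side [330. 197.] -103.5 61.1
side [349. 197.] -49.4 60.9
```

View pics/l6.png

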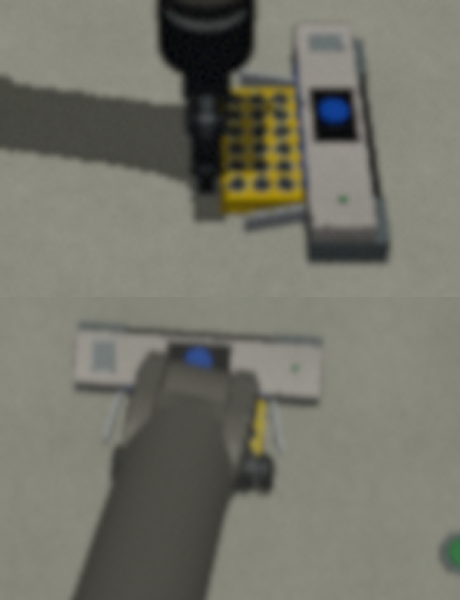

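The plate is sliding under the bridge with no force building up. Another 27 mm, then fine steps to the stop.

```bash
python3 -m jog '[[[0.3,-0.02,0,0,0,0],[0.3,-0.02,0,0,0,0],[0.3,-0.02,0,0,0,0],[0.3,-0.02,0,0,0,0],[0.3,-0.02,0,0,0,0],[0.3,-0.02,0,0,0,0],[0.3,-0.02,0,0,0,0],[0.3,-0.02,0,0,0,0],[0.2,-0.01,0,0,0,0],[0,0,0,0,0,0]]]' 1
python3 look.py 7
for i in 1 2; do :; done
python3 -m jog '[[[0.15,-0.01,0,0,0,0],[0.15,-0.01,0,0,0,0],[0,0,0,0,0,0]]]' 1
```

```text
time_s: 8.73
eef_pos: [0.615, 0.0097, -0.0056]
eef_rot: [0.0, 0.031, 1.0, 0.0]
wrist_force: [0.2, -0.1, 0.8]
gripper_width: 1.0
tcp [ 0.6146  0.0098 -0.0056] im -0.1001 -0.0007 F [-0.4  0.2  0.2] t 8.8333
toolyaw deg rel imager 0.16160703843737512
side [352. 230.] -48.4 -62.5
side [337. 232.] -87.8 -69.3
side [336. 225.] -89.6 -45.1
side [338. 222.] -84.0 -34.4
side [348. 221.] -57.1 -30.9
time_s: 9.08
eef_pos: [0.6176, 0.0095, -0.0056]
eef_rot: [0.0, 0.031, 1.0, 0.0]
wrist_force: [0.9, 0.2, -0.3]
gripper_width: 0.998
```

View pics/l7.png

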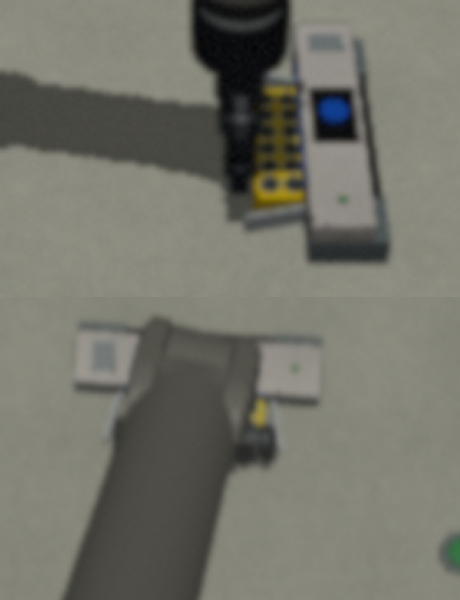

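```bash
for i in 1; do python3 -m jog '[[[0.15,-0.01,0,0,0,0],[0.1,-0.01,0,0,0,0],[0,0,0,0,0,0]]]' 1 | sed -n '2p;4p'; done
python3 -m jog '[[[0.1,-0.01,0,0,0,0],[0,0,0,0,0,0]]]' 1 | sed -n '1,2p;4p'
python3 -m jog '[[[0.1,-0.01,0,0,0,0],[0,0,0,0,0,0]]]' 1 | sed -n '1,2p;4p'
```

```text
eef_pos: [0.6202, 0.0094, -0.0056]
wrist_force: [-0.1, 1.1, -0.5]
time_s: 9.5
eef_pos: [0.6204, 0.0093, -0.0057]
wrist_force: [-1.7, 0.6, 0.5]
time_s: 9.67
eef_pos: [0.6204, 0.0093, -0.0059]
wrist_force: [-3.6, 0.9, 3.6]
```

```bash
python3 -m jog '[[[0.1,0,0,0,0,0],[0,0,0,0,0,0]]]' 1 | sed -n '1,2p;4p'
python3 -m jog '[[[0.1,-0.01,0,0,0,0],[0,0,0,0,0,0],[0,0,0,0,0,0]]]' 1 | sed -n '1,4p'
python3 look.py 8
```

```text
time_s: 9.83
eef_pos: [0.6204, 0.0093, -0.006]
wrist_force: [-6.5, 1.2, 4.4]
time_s: 10.08
eef_pos: [0.6205, 0.0093, -0.0062]
eef_rot: [-0.004, 0.031, 1.0, 0.0]
wrist_force: [-8.9, 0.9, 5.9]
tcp [ 0.6204  0.0093 -0.0062] im -0.0942 -0.0008 F [-8.9  1.2  6.5] t 10.1833
toolyaw deg rel imager 0.1339180926908825
side [352. 230.] -48.4 -62.5
side [339. 232.] -82.6 -69.3
side [338. 225.] -84.3 -45.1
side [348. 221.] -57.1 -30.9
```

View pics/l8.png

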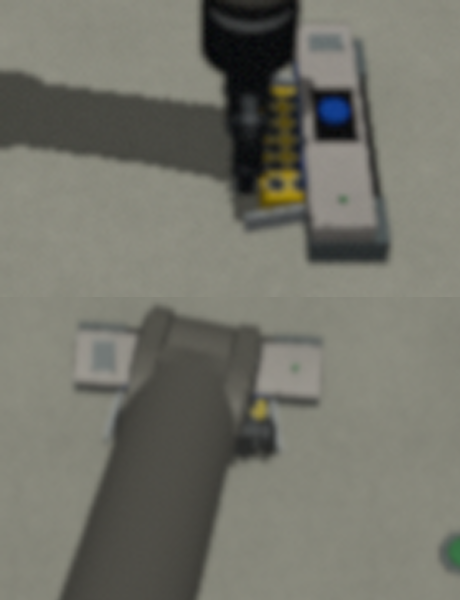

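Contact stops motion at TCP imager x = -94 mm, the predicted home position, with about 9 N of push. I'll retreat straight back, lift clear and inspect.

```bash
python3 -m jog '[[[-0.2,0.01,0,0,0,0],[-0.3,0.02,0,0,0,0],[-0.6,0.04,0,0,0,0],[-1,0.06,0,0,0,0],[-1.5,0.1,0,0,0,0],[-2,0.1,0,0,0,0],[-2,0.1,0,0,0,0],[0,0,0,0,0,0]]]' 1
python3 -m jog '[[[-2,0,2,0,0,0],[-2,0,3,0,0,0],[-2,-1,4,0,0,0],[-2,-3,2,0,0,0],[0,-4,0,0,0,0],[0,-4,0,0,0,0],[0,-4,0,0,0,0],[0,-4,0,0,0,0],[0,-4,0,0,0,0],[0,0,0,0,0,0]]]' 1
cat >look2.py <<'E'
import sys
from h import *
k=sys.argv[1]
a=bot.capture('side');b=bot.capture('top')
cv2.imwrite(f'pics/{k}s.png',cv2.resize(a[165:260,310:400],None,fx=6,fy=6,interpolation=cv2.INTER_CUBIC)[:,:,::-1])
cv2.imwrite(f'pics/{k}t.png',cv2.resize(b[140:215,270:375],None,fx=7,fy=7,interpolation=cv2.INTER_CUBIC)[:,:,::-1])
cv2.imwrite(f'pics/{k}raw_s.png',a[:,:,::-1]);cv2.imwrite(f'pics/{k}raw_t.png',b[:,:,::-1])
O=np.array([.7145,.004]);X=np.array([.9979,-.0645]);Y=np.array([.0645,.9979])
for n,i in(('side',a),('top',b)):
    for B in blobs(i,(20,90,80),(35,255,255),60)[1]:
        if B[1][1]<150: continue
        c=cv2.convexHull(np.argwhere(B[3])[:,::-1].astype(np.float32)); c=cv2.approxPolyDP(c,1.2,True)[:,0]
        for u in c: w=onz(n,*u,.02)[:2]-O; print(n,u,(w@X*1000).round(1),(w@Y*1000).round(1))
E
python3 look2.py r1
```

```text
time_s: 10.85
eef_pos: [0.5435, 0.0134, -0.0062]
eef_rot: [-0.002, 0.031, 1.0, 0.0]
wrist_force: [-0.9, -0.1, -1.2]
gripper_width: 0.996
time_s: 11.68
eef_pos: [0.4692, -0.2366, 0.1025]
eef_rot: [0.002, 0.037, 0.999, -0.004]
wrist_force: [-1.3, -0.7, 0.2]
gripper_width: 1.001
side [351. 231.] -51.2 -65.9
side [339. 232.] -82.6 -69.3
side [337. 208.] -85.0 17.5
side [338. 196.] -80.6 65.1
side [348. 196.] -52.0 65.0
top [342. 177.] -54.2 -65.1
top [340. 187.] -85.9 -60.8
top [303. 185.] -87.2 53.7
top [301. 183.] -81.4 60.3
top [302. 174.] -52.9 59.2
```

View pics/r1s.png

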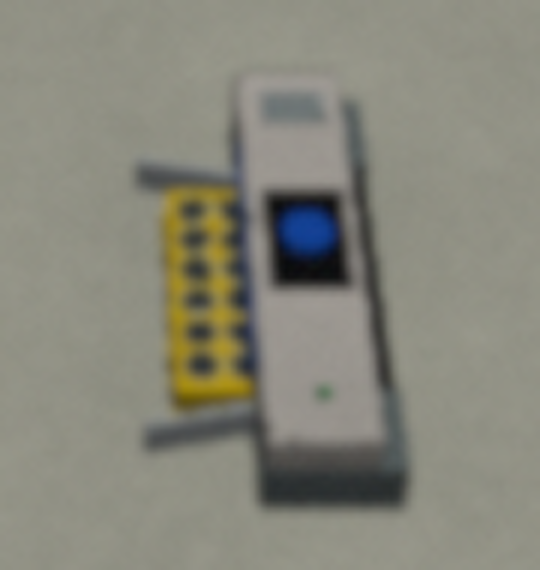

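View pics/r1t.png

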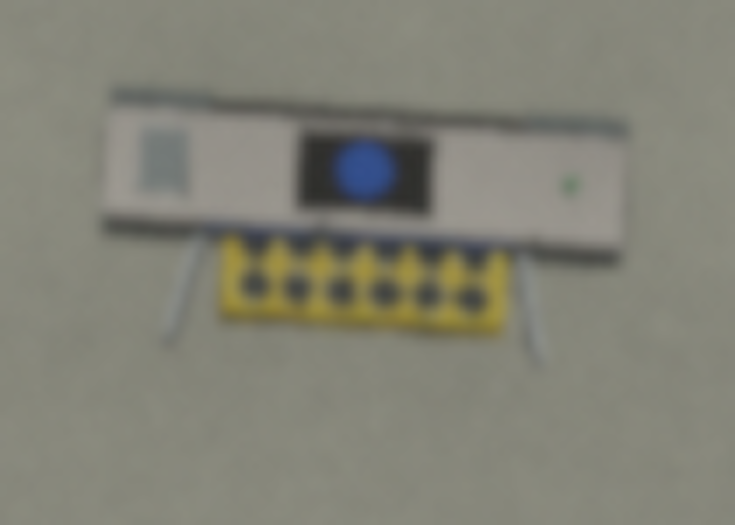

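The plate is under the bridge between the fins, with its near edge at imager x of about -86 (top) and -83 (side) against -85.75 expected. I'll check squareness with sub-pixel line fits.

```bash
python3 - <<'E'
from h import *
t=cv2.imread('pics/r1raw_t.png')[:,:,::-1].astype(float)
yel=(t[...,0]+t[...,1])/2-t[...,2]
white=t[...,0]-t[...,1]
def edge(sig,cols,lo,hi,frac=.5,last=True):
    P=[]
    for u in cols:
        c=sig[lo:hi,u]; th=frac*c.max()+ (1-frac)*np.median(sig[lo-0:hi+20,u][-15:])
        k=np.where(c>th)[0][-1]
        if k+1<len(c): P.append((u,lo+k+(c[k]-th)/(c[k]-c[k+1])))
    P=np.array(P); 
    for _ in range(3):
        a=np.polyfit(P[:,0],P[:,1],1); r=P[:,1]-np.polyval(a,P[:,0]); P=P[abs(r)<2.0*r.std()+.05]
    return a,r.std(),len(P)
a,sd,n=edge(yel,range(304,340),174,198); print('plate',a,sd,n)
E=[onz('top',u,np.polyval(a,u),.02) for u in(302,341)]
w=E[0]-E[1]; print('plate yaw',np.degrees(np.arctan2(-w[0],w[1])))
# bridge front edge: bluish LED strip/white -> use red intensity drop below
b,sd,n=edge(t[...,0],list(range(287,296))+list(range(346,356)),160,177,.5); print('bridge',b,sd,n)
F=[onz('top',u,np.polyval(b,u),.046) for u in(287,355)]
w=F[0]-F[1]; print('bridge yaw',np.degrees(np.arctan2(-w[0],w[1])), np.round(F,4))
# blue strip line, from all pixels bluish
m=(t[...,2]-t[...,0]>2); m[:165]=0;m[185:]=0;m[:,:280]=0;m[:,362:]=0
vv,uu=np.nonzero(m); print('blue strip',len(uu)); 
if len(uu)>20: print(np.degrees(np.arctan(np.polyfit(uu,vv,1)[0])))
# distance between plate near edge & bridge front edge at middle
um=321; p=onz('top',um,np.polyval(a,um),.02);
f=onz('top',um,np.polyval(b,um),.046); print('plate mid',p.round(4),'bridge front',f.round(4),'diff mm',(f-p)[0]*1000)
E
```

```text
plate [6.61123772e-02 1.64846268e+02] 0.19463225363714673 36
plate yaw -3.7612741788326147
bridge [6.26733142e-02 1.51233086e+02] 0.0719311351926503 17
bridge yaw -3.5587691538850397 [[ 0.6752  0.1112  0.046 ]
 [ 0.6623 -0.096   0.046 ]]
blue strip 106
4.81969984278561
plate mid [0.6277 0.0076 0.02  ] bridge front [0.6688 0.0076 0.046 ] diff mm 41.090590928780756
```

Squareness is within about 0.2° of the bridge (plate -3.76°, bridge -3.56°). To rule out the gripper having been what stopped at the bridge, I'll shut the fingers, which puts the body higher, and give the plate's middle a gentle confirming push.

```bash
python3 -m jog '[[[1.4,3.1,0,0,0,0],[1.4,3.1,0,0,0,0],[1.4,3.1,0,0,0,0],[1.4,3.1,0,0,0,0],[1.4,3.1,0,0,0,0],[1.4,3.1,0,0,0,0],[1.4,3.1,0,0,0,0],[1.4,3.1,0,0,0,0],[0,0,0,0,0,0],[0,0,0,0,0,0],[0,0,0,0,0,0]]]' -1
python3 - <<'E'
from h import *
s=bot.state();print(s['eef_pos'].round(4),s['eef_rot'].round(3),s['gripper_width'])
E
```

```text
time_s: 12.7
eef_pos: [0.5812, 0.0235, 0.1005]
eef_rot: [-0.0, 0.03, 1.0, -0.0]
wrist_force: [-0.5, -0.3, 0.1]
gripper_width: -0.003
[0.5812 0.0235 0.1005] [-0.    0.03  1.   -0.  ] -0.002831287604204441
```

```bash
python3 -m jog '[[[0,-0.5,-2,0,0,0],[0,-0.6,-2,0,0,0],[0,0,-2,0,0,0],[0,0,-2,0,0,0],[0,0,-1.1,0,0,0],[0,0,0,0,0,0],[0.7,-0.05,0,0,0,0],[0.7,-0.05,0,0,0,0],[0.7,-0.05,0,0,0,0],[0.4,-0.03,0,0,0,0],[0.4,-0.03,0,0,0,0],[0,0,0,0,0,0]]]' -1
python3 -m jog '[[[0.3,-0.02,0,0,0,0],[0.2,-0.01,0,0,0,0],[0,0,0,0,0,0]]]' -1
```

```text
time_s: 13.7
eef_pos: [0.6122, 0.0092, 0.0103]
eef_rot: [0.001, 0.031, 1.0, 0.0]
wrist_force: [-0.1, -0.6, 0.1]
gripper_width: -0.005
time_s: 13.95
eef_pos: [0.616, 0.0089, 0.0098]
eef_rot: [0.0, 0.031, 1.0, 0.0]
wrist_force: [-0.2, -0.3, -0.2]
gripper_width: 0.001
```

```bash
python3 -m jog '[[[0.15,-0.01,0,0,0,0],[0.15,-0.01,0,0,0,0],[0,0,0,0,0,0]]]' -1| sed -n '2p;4p'
python3 -m jog '[[[0.15,-0.01,0,0,0,0],[0,0,0,0,0,0]]]' -1| sed -n '2p;4p'
python3 -m jog '[[[0.15,-0.01,0,0,0,0],[0,0,0,0,0,0]]]' -1| sed -n '2p;4p'
```

```text
eef_pos: [0.6189, 0.0087, 0.0097]
wrist_force: [1.3, -0.5, -0.1]
eef_pos: [0.6204, 0.0086, 0.0097]
wrist_force: [0.4, -0.1, -0.1]
eef_pos: [0.6205, 0.0086, 0.0095]
wrist_force: [-3.8, 0.5, 1.7]
```

```bash
python3 -m jog '[[[0.2,-0.01,0,0,0,0],[0,0,0,0,0,0]]]' -1| sed -n '1,2p;4p'
python3 -m jog '[[[-0.3,0.02,0,0,0,0],[-0.4,0.03,0,0,0,0],[-0.8,0.05,0,0,0,0],[-1.5,0.1,0,0,0,0],[-2,0.1,0,0,0,0],[-2,0.1,0,0,0,0],[-1,0,1.5,0,0,0],[0,0,3,0,0,0],[0,-1,3.5,0,0,0],[-0.5,-3,1,0,0,0],[-0.5,-3.7,0,0,0,0],[-0.5,-3.7,0,0,0,0]]]' -1
python3 -m jog '[[[-0.5,-3.7,0,0,0,0],[-0.5,-3.7,0,0,0,0],[-0.5,-3.7,0,0,0,0],[-0.5,-3.7,0,0,0,0],[-0.5,-3.7,0,0,0,0],[0,0,0,0,0,0],[0,0,0,0,0,0]]]' -1
python3 look2.py r2
```

```text
time_s: 14.7
eef_pos: [0.6205, 0.0085, 0.0092]
wrist_force: [-7.0, 0.6, 5.7]
time_s: 15.7
eef_pos: [0.5295, -0.1019, 0.1012]
eef_rot: [0.002, 0.029, 1.0, 0.0]
wrist_force: [0.9, 0.6, 0.1]
gripper_width: -0.002
time_s: 16.28
eef_pos: [0.5022, -0.2899, 0.1]
eef_rot: [0.0, 0.034, 0.999, -0.001]
wrist_force: [0.7, 1.0, -0.4]
gripper_width: 0.001
side [351. 231.] -51.2 -65.9
side [339. 232.] -82.6 -69.3
side [337. 208.] -85.0 17.5
side [338. 196.] -80.6 65.1
side [348. 196.] -52.0 65.0
top [342. 177.] -54.2 -65.1
top [340. 187.] -85.9 -60.8
top [303. 185.] -87.2 53.7
top [301. 183.] -81.4 60.3
top [302. 174.] -52.9 59.2
```

View pics/r2t.png

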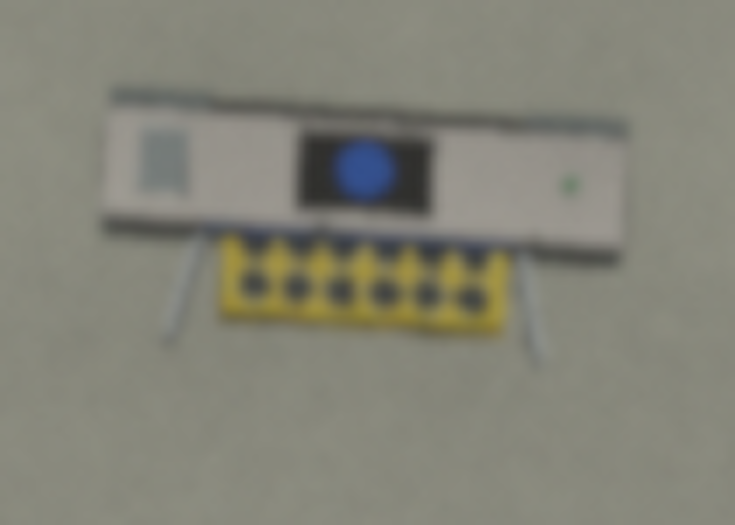

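View pics/r2raw_s.png

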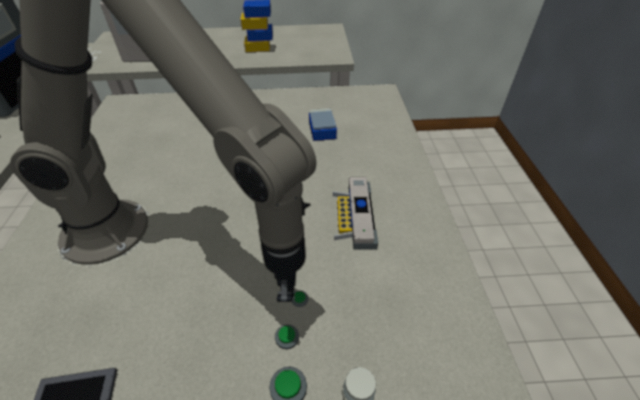

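The plate looks the same after a second 7 N push that stopped at the same x of 0.6205, so it's home. Now the middle-sized button at (0.4885, -0.329).

```bash
python3 -m jog '[[[-0.7,-2,0,0,0,0],[-0.7,-1.9,0,0,0,0],[0,0,-2,0,0,0],[0,0,-2,0,0,0],[0,0,-1.5,0,0,0],[0,0,-1,0,0,0],[0,0,0,0,0,0],[0,0,0,0,0,0]]]' -1
python3 - <<'E'
from h import *
a=bot.capture('side');b=bot.capture('top')
im=np.hstack([cv2.resize(a[260:360,240:340],(400,400),interpolation=cv2.INTER_CUBIC),cv2.resize(b[180:280,380:480],(400,400),interpolation=cv2.INTER_CUBIC)])
cv2.imwrite('pics/b1.png',im[:,:,::-1])
E
```

```text
time_s: 17.05
eef_pos: [0.4901, -0.3243, 0.0345]
eef_rot: [-0.0, 0.03, 1.0, 0.0]
wrist_force: [1.0, 0.5, -0.2]
gripper_width: 0.0
```

View pics/b1.png

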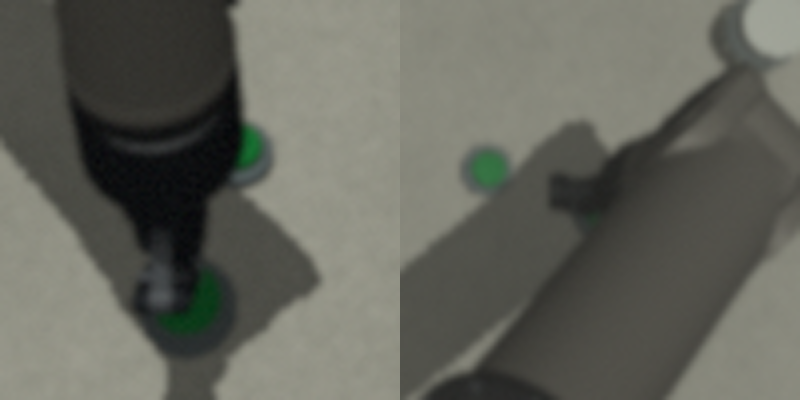

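The shut fingertips are above the middle button (side crop (185,305)) and a few mm off its centre. I'll centre on it and press.

```bash
python3 -m jog '[[[-0.1,-0.4,0,0,0,0],[0,0,-0.5,0,0,0],[0,0,-0.5,0,0,0],[0,0,0,0,0,0]]]' -1| sed -n '1,2p;4p'
python3 -m jog '[[[0,0,-0.3,0,0,0],[0,0,-0.3,0,0,0],[0,0,0,0,0,0]]]' -1| sed -n '1,2p;4p'
```

```text
time_s: 17.48
eef_pos: [0.488, -0.3292, 0.0239]
wrist_force: [-0.7, -0.1, -0.8]
time_s: 17.73
eef_pos: [0.4886, -0.3296, 0.0185]
wrist_force: [-1.4, 0.4, 4.4]
```

```bash
python3 -m jog '[[[0,0,-0.2,0,0,0],[0,0,-0.1,0,0,0],[0,0,0,0,0,0]]]' -1| sed -n '1,2p;4p'
python3 -m jog '[[[0,0,-0.2,0,0,0],[0,0,0,0,0,0]]]' -1| sed -n '1,2p;4p'
python3 -m jog '[[[0,0,-0.2,0,0,0],[0,0,0,0,0,0]]]' -1| sed -n '1,2p;4p'
```

```text
time_s: 17.98
eef_pos: [0.4887, -0.3297, 0.0161]
wrist_force: [-1.8, 0.8, 5.2]
time_s: 18.15
eef_pos: [0.4887, -0.3297, 0.0159]
wrist_force: [-5.3, 3.3, 18.0]
time_s: 18.32
eef_pos: [0.4888, -0.3298, 0.0156]
wrist_force: [-7.4, 6.6, 30.8]
```

The button bottomed out: z = 0.016 and the force jumped well past 5 N. I'll release straight up and move clear.

```bash
python3 -m jog '[[[0,0,0.5,0,0,0],[0,0,1,0,0,0],[0,0,2,0,0,0],[0,0,3,0,0,0],[0,0,3,0,0,0],[0,0,3,0,0,0],[-0.5,2,2,0,0,0],[-0.5,2,2,0,0,0],[-0.5,2,0,0,0,0],[-0.5,2,0,0,0,0],[0,0,0,0,0,0],[0,0,0,0,0,0]]]' -1
python3 -m jog '[[[0,3.5,0,0,0,0],[0,3.5,0,0,0,0],[0,3.5,0,0,0,0],[0,0,0,0,0,0],[0,0,0,0,0,0]]]' -1
python3 look2.py r3
```

```text
time_s: 19.32
eef_pos: [0.4688, -0.2484, 0.1767]
eef_rot: [0.0, 0.03, 1.0, 0.0]
wrist_force: [-0.1, -1.0, 0.4]
gripper_width: 0.001
time_s: 19.73
eef_pos: [0.4692, -0.1435, 0.1765]
eef_rot: [0.0, 0.029, 1.0, -0.0]
wrist_force: [-0.6, -0.3, 0.6]
gripper_width: 0.0
side [351. 231.] -51.2 -65.9
side [339. 232.] -82.6 -69.3
side [337. 208.] -85.0 17.5
side [338. 196.] -80.6 65.1
side [348. 196.] -52.0 65.0
top [342. 177.] -54.2 -65.1
top [340. 187.] -85.9 -60.8
top [303. 185.] -87.2 53.7
top [301. 183.] -81.4 60.3
top [302. 174.] -52.9 59.2
```

View pics/r3raw_s.png

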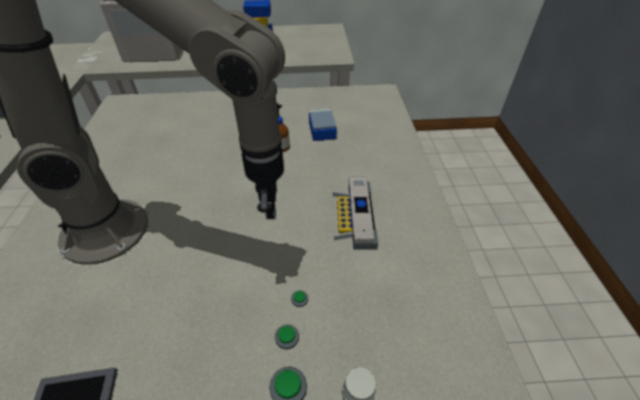

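View pics/r3raw_t.png

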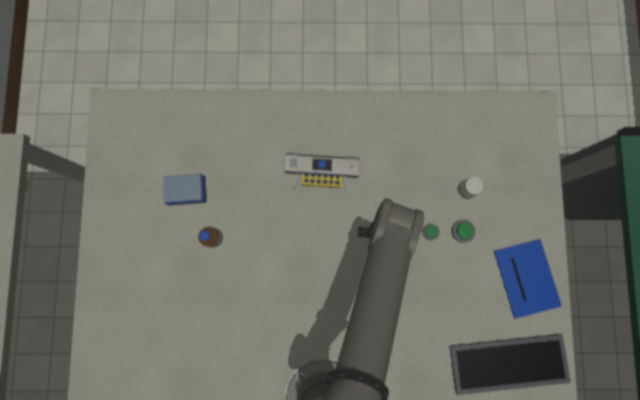

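The plate is home at (322,180) in top. The bottle (209,237), jar (472,187) and tip box (185,189) are where they were, the button is released, and the arm is touching nothing. Handing in.

```bash
python3 -c "
from station import bot
print(bot.close_job())"
```

```text
the job is handed in; nothing more can be done
None
```

I slid the plate under the bridge with the two open fingertips, turned it square on the way in, and pushed it until it stopped. I then pressed the middle-sized green button down, let go, moved clear and handed the job in at about 20 s.

**Plate home:** a second push at the plate's middle, with the fingers shut and about 7 N, stopped at the same place as the first (TCP x = 0.6205). The plate's near edge measured about -86 mm in the imager frame in the top view and about -83 mm in the side view, against -85.75 mm expected. The two cameras differ by about 3 mm, which is close to their calibration error. The plate was within about 0.2° of square to the bridge. One estimate disagreed: the top-view line fit had the plate sticking out 41 mm in front of the bridge, where about 36 mm is expected. I put that down to where the blurred edges were picked and relied on the firm stop.

**Button:** it bottomed at 15.6 mm above the bench with about 31 N on the fingertips, then I released it.

**Bystanders:** the last pictures show the bottle, jar and tip box at the same pixels as at the start, and the arm touching nothing.

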